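Hold a glaze test tile in the checking box

TASK

Lift the wooden cover off the slot of the grey glaze checking box and leave it lying level in the middle of the narrow top of the raised kiln prop, so that it never touches the dusty bench. Then take the narrow tall test tile out of the wooden rack, pass it upright through the slot and finish holding it there in the gripper, its lower end hanging about 60 mm below the top of the lid; do not let go. Leave the wide tile and the other things on the bench where they are.

Things in the scene. Friction and masses are not known exactly. Their poses are not given: they have to be found in the camera images.
- slot (a point): Centre of the slot's mouth, on the top face of the grey checking box's lid. The box is fixed to the bench, 180 (x) x 160 (y) x 150 mm high, lid 12 mm thick, sides y painted, sides x clear windows, hollow below the lid down to a floor 8 mm above the bench. The slot goes right through the lid, 12 mm wide along x and 48 mm long along y, its upper edge bevelled 3 mm; the slot is in the middle of the lid. Axes: those of the box, z up. At the start the cover lies over it.
- cover: Loose wooden slot cover, 100 g: a flat plate 36 (x) x 76 (y) x 8 mm with an upright grip ridge on its middle, 12 mm thick (x), 50 mm long (y), from 8 to 42 mm above the underside. Origin: centre of its flat underside, z up. It starts lying on the box's lid over the slot, its y along the slot.
- prop: Kiln prop, a pale fixed beam shaped like an upside-down T, 90 mm long (y) and 70 mm high: foot 70 mm wide (x) and 14 mm high, web and top face 30 mm wide (x). Origin: centre of its underside on the bench, z up; its flat top is 70 mm above it.
- tile: The test tile to check, plain fired clay, the taller and narrower of the two tiles in the rack: 10 mm thick (x), 46 mm wide (y), 140 mm tall (z), about 140 g (varies). Origin: centre of its lower end, z up along its height. It stands upright and loose in a groove of the rack (either one), its lower end 12 mm above the bench.
- wide_tile: The other tile in the rack, to be left: 10 mm thick (x), 70 mm wide (y), 105 mm tall, same clay. Origin: centre of its lower end. It stands in the other groove.
- rack: Fixed wooden tile rack, 150 (x) x 84 (y) mm, with two grooves along y at x = -40 and +40 mm, each 13 mm wide, groove floor 12 mm and lips (10 mm thick) 40 mm above the bench. Origin: centre of its underside.
- beaker_a: Clay beaker, 72 mm across, 105 mm high, bystander. Origin: centre of its underside.
- beaker_b: Second clay beaker like the first, bystander. Origin: centre of its underside.
- cup: Grey-green cup, 76 mm across, 75 mm high, bystander. Origin: centre of its underside.
- jar: White glaze jar, 60 mm across, 80 mm high, bystander. Origin: centre of its underside.
- brush: Brush lying on the bench, bystander. Origin: on its underside.
- rib: Flat wooden throwing rib, 50 x 90 x 12 mm, bystander. Origin: centre of its underside.
Mind the look-alikes: they are no part of the job. Leave any blue look-alike of the tile alone.

How it is judged:
By the outcome, as a careful person would: the job done as asked, in the order asked, and still so for the second after the job is handed in, while the arm keeps its last pose, push and grip.
It also fails if it takes over 66 s, if anything falls off the work surface, if the arm or the gripper's body presses on something with over 40 N, if the wrist force passes 120 N, or if a joint passes its speed limit or range.

ROBOT

A 6-joint arm with a two-finger parallel gripper is mounted at the origin on the work surface. World frame = base frame: x ahead of the robot, y to its left, z up, the work surface at z = 0. Lengths are in m, angles in rad, forces in N, time in s.
With the tool pointing down it reaches from about 0.35 to 0.875 m from the base axis. Payload 15.5 kg.
Tool frame: the origin (TCP) lies at the very end of the fingers, on their centre line; the grasp point (between the pads) lies 19 mm behind it; z points along the fingers, y is the line along which they close (so a half turn about z gives the same grasp; the last joint's range is limited). The gripper opens to 85 mm and grips with 20 to 120 N. Pads are 22 mm wide; open, the fingers measure 114 mm over their backs; the gripper's body (76 mm by 85 mm) begins 54 mm behind the grasp point. The pads swing forward as they close: fully open they stand 13 mm farther back than shut.
Start: joints at [-1.244, 0.494, 1.345, -0, 1.302, -0.096], TCP at [0.256, -0.57, 0.231] pointing down, gripper open.
Joint ranges: [-2.91, 2.91], [-0.82, 2.16], [0.22, 2.67], [-1.22, 4.37], [0.12, 2.79], [-3.08, 3.08]. Speed limits (rad/s): [1.89, 1.89, 2.57, 3.01, 3.01, 3.01].

INTERFACE

Orientations are given as a rotation vector (axis times angle).
In Python, from station import monitor, eyes, robot gives the robot as it stands.
- The arm moves only by the tool arm_command, never from a script. Its argument "deltas" is a list of rows, each an object with "offset": the shift along the tool's x, y, z in mm, a list of three; "rotation": the turn, a rotation vector about the tool's x, y, z in rad, a list of three; "grip": the finger opening in mm, from 0 to 85.4. A call has 1 to 8 rows; each row is the pose to reach, as a shift and turn from the pose commanded when the call began, along the tool's axes at that moment; what a row does not reach only later rows make up. A row lasts 1/12 s, in which the tool goes at most 41.7 mm and 7.16 degrees, less where a joint would pass 70% of its speed; a pose out of reach is approached as far as the arm can. A call with a gripper value outside its range is refused whole. The fingers move at their own pace and stop on an object; the grip force is fixed at half the most. Time passes only in rows, so rows that repeat a pose let the fingers close. It gives the time, the measured TCP pose, the force, the opening and the grip force at its end, in the units of the state.
- monitor.state(): the state, without advancing time (a new reading comes with each control period).
- eyes.snapshot(name): name is "scene" or "top"; returns the picture (480x640x3 uint8, blue, green, red); there is no depth.
- eyes.camera_model(name): a dict with "K" (3x3 intrinsics, pixels), "k1" (the pictures are not rectified: a ray, as slopes to the right and down, at radius r is drawn at 1 + k1 r^2 times it, then the intrinsics apply), "world_to_cam" (4x4, takes a point from world to camera coordinates). Camera axes: x right, y up, looking along -z (the intrinsics and any distortion apply to the point x, -y, -z); pixel columns grow to the right and rows downward; lengths in m; the calibration is good to about 2 mm. A picture is of the moment at which its call begins. camera_model takes no time and is no camera call.
- robot.sign_off(): hands the job in; it is judged then, once.
The state is a dict: "t": time; "joint_positions": joint angles; "dq": joint speeds; "joint_torque": joint torques, N m; "tool_pos": TCP position; "ee_rot": TCP orientation; "ft_force": force on the tool from outside, world axes, zero at the start; "ft_torque": the same for the moment, N m; "width": opening from 0.0 (shut) to 1.0 (fully open); "gripper_force": force on a finger pad.
Only numpy, scipy, OpenCV 4.12 (cv2) and the standard library are available. Lean on these libraries where they do the work, as an engineer would, in place of code of your own. Each camera call takes 0.05 s, during which the arm holds its last target. There are 200 camera calls.

## Working session

There is one attempt and no reset: what is moved stays moved. The work goes in short steps, Python scripts to look and compute and a tool call to move; the robot and the scene stay as the last step left them, time stands still between calls to the robot, and variables do not carry over. Pictures are saved under pics/ and viewed, at most 13 in all, crops included, and the job is handed in when it is done.

Besides the shell and the picture viewer there is one more tool, called as name(argument=value, ...) on one line, values as JSON. arm_command: Moves the arm, as the interface text tells. Its arguments: {"type":"object","properties":{"deltas":{"type":"array"}},"required":["deltas"]}

```bash
mkdir -p pics
cat > h.py <<'E'
import numpy as np, cv2
from scipy.spatial.transform import Rotation as R
from station import monitor, eyes, robot
def ray(cam,px):
    m=eyes.camera_model(cam);K=np.array(m["K"]);T=np.array(m["world_to_cam"]);k=m["k1"]
    u=np.array([(px[0]-K[0,2])/K[0,0],(px[1]-K[1,2])/K[1,1]]);s=u.copy()
    for _ in range(30): s=u/(1+k*(s@s))
    d=T[:3,:3].T@np.array([s[0],-s[1],-1]);o=-T[:3,:3].T@T[:3,3];return o,d/np.linalg.norm(d)
def onz(cam,px,z):
    o,d=ray(cam,px);return o+d*(z-o[2])/d[2]
def proj(cam,P):
    m=eyes.camera_model(cam);K=np.array(m["K"]);T=np.array(m["world_to_cam"])
    c=T[:3,:3]@np.array(P)+T[:3,3];s=np.array([c[0],-c[1]])/-c[2];s=s*(1+m["k1"]*(s@s))
    return np.array([K[0,0]*s[0]+K[0,2],K[1,1]*s[1]+K[1,2]])
def snap(cam,name):
    im=eyes.snapshot(cam);cv2.imwrite(f"pics/{name}.png",im);return im
E
python3 - <<'E'
from h import *
for c in("scene","top"):
    snap(c,c+"0");m=eyes.camera_model(c);o,_=ray(c,(320,240));print(c,m["k1"],o,onz(c,(320,240),0),np.array(m["K"])[0,0])
s=monitor.state();print(s["tool_pos"],s["ee_rot"],R.from_rotvec(s["ee_rot"]).as_matrix().round(3))
E
```

```text
scene -0.0074371793481648515 [ 1.01916752 -0.44479273  0.69281423] [0.42731903 0.09297043 0.        ] 454.3111809114725
top -0.11530654349239056 [0.45206585 0.00179232 1.01413677] [0.54084249 0.00757365 0.        ] 458.42189597894924
[ 0.25577254 -0.56992357  0.23076995] [-3.07093546e+00 -6.57489930e-01  2.29292343e-04] [[ 0.912  0.409 -0.   ]
 [ 0.409 -0.912  0.001]
 [ 0.    -0.001 -1.   ]]
```

View pics/scene0.png

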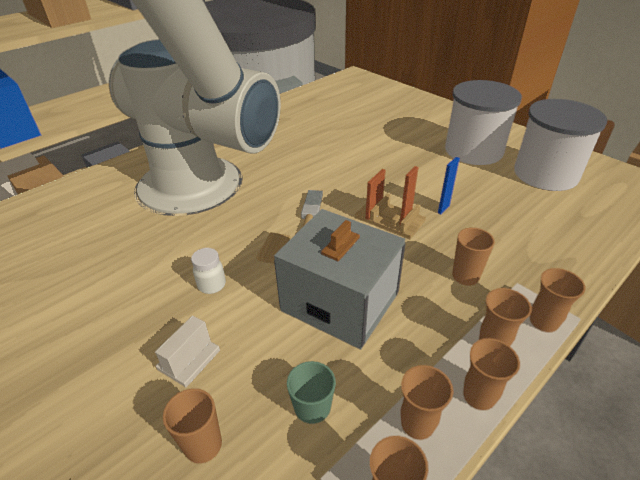

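View pics/top0.png

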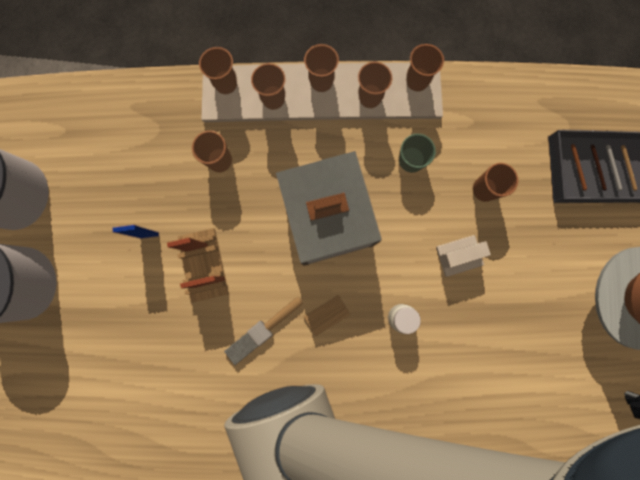

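The scene view shows the box at (340,270) with its cover at (341,240), the prop at (187,350), and rack tiles at (375,195) and (409,195). In the top view the lid is at (329,208), the cover at (328,207), the prop top at (465,250), and the tiles at (190,243) and (203,282). I'll measure these by colour masks.

Run:
```python
from h import *
t=cv2.imread("pics/top0.png");s=cv2.imread("pics/scene0.png")
def mask(im,lo,hi,roi):
    h=cv2.cvtColor(im,cv2.COLOR_BGR2HSV);m=cv2.inRange(h,np.array(lo),np.array(hi));z=np.zeros_like(m);x0,y0,x1,y1=roi;z[y0:y1,x0:x1]=m[y0:y1,x0:x1];return z
def big(m,k=1):
    c=cv2.findContours(m,cv2.RETR_EXTERNAL,cv2.CHAIN_APPROX_NONE)[0];return sorted(c,key=cv2.contourArea)[::-1][:k]
for n,im,p in(("lid",t,(300,180)),("cover ridge",t,(328,205)),("proptop",t,(465,245)),("tileA",t,(185,243)),("tileB",t,(200,282)),("rack",t,(200,262)),("tile scene",s,(409,195)),("prop s",s,(187,350)),("wood",t,(265,230))):
    print(n,cv2.cvtColor(im,cv2.COLOR_BGR2HSV)[p[1],p[0]])
m=mask(t,(0,0,50),(179,70,255),(265,140,395,275))|mask(t,(0,130,0),(12,255,255),(300,185,355,230))
c=big(m)[0];b=cv2.boxPoints(cv2.minAreaRect(c));P=np.array([onz("top",q,.15)[:2] for q in b]);print("lid",P.round(4),P.mean(0),[np.linalg.norm(P[i]-P[i-1]).round(4) for i in range(4)],[np.degrees(np.arctan2(*(P[i]-P[i-1])[::-1])).round(1) for i in range(4)])
a=np.vstack([cv2.resize(t[190:300,150:250],None,fx=4,fy=4,interpolation=2)[:280],])
A=cv2.resize(t[215:305,150:250],(400,360),interpolation=2);B=cv2.resize(t[220:285,425:500],(400,347),interpolation=2)
C=cv2.resize(t[185:230,295:360],(400,277),interpolation=2);D=cv2.resize(s[160:240,350:430],(300,300),interpolation=2)
pad=np.zeros((600,800,3),np.uint8);A=A[:320];pad[:320,:400]=A;pad[:347-47,400:]=B[:300];pad[320:597,:400]=C;pad[300:600,400:700]=D
cv2.imwrite("pics/mont.png",pad)
```

```text
lid [ 22  36 106]
cover ridge [ 12 158 100]
proptop [ 16  64 192]
tileA [  8 175 102]
tileB [  8 178 135]
rack [ 15 134  93]
tile scene [ 10 175 160]
prop s [ 18  40 192]
wood [ 17 120 180]
lid [[ 0.6592  0.0916]
 [ 0.7018 -0.064 ]
 [ 0.5217 -0.1094]
 [ 0.481   0.0429]] [ 0.59093859 -0.00968898] [np.float64(0.1847), np.float64(0.1613), np.float64(0.1857), np.float64(0.1576)] [np.float64(15.3), np.float64(-74.7), np.float64(-165.9), np.float64(105.0)]
```

View pics/mont.png

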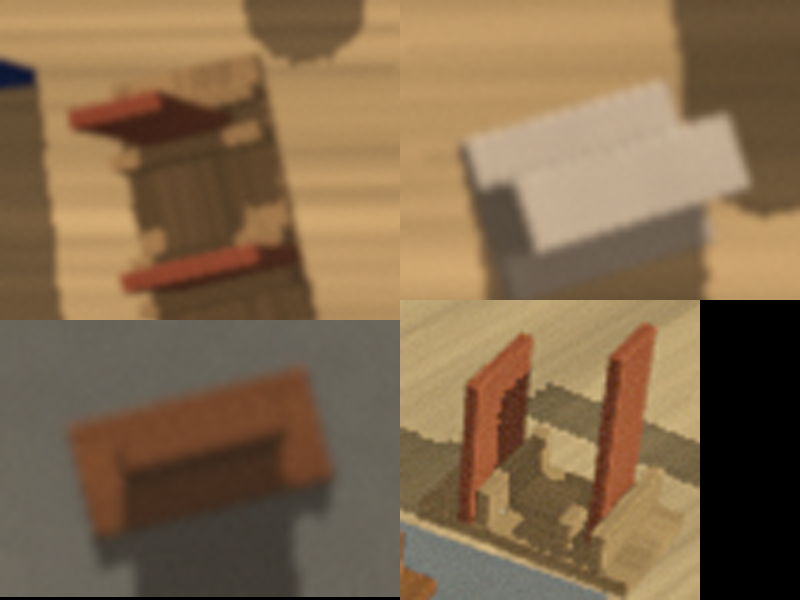

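In the crops the far tile's top is narrow (70–160, 95–130) and the near one's wide (122–258). The prop's top face has corners at (515,183), (728,113), (750,183) and (540,252). The cover plate has corners at (70,425), (305,368), (333,475) and (98,538). The far tile is therefore the target. Next I'll convert these to world points.

Run:
```python
from h import *
def quad(n,pts,off,sc,sub,z):
    P=np.array([onz("top",((x-sub[0]+.5)/sc+off[0]-.5,(y-sub[1]+.5)/sc+off[1]-.5),z)[:2] for x,y in pts])
    e=[P[i]-P[i-1] for i in range(4)]
    print(n,P.mean(0).round(4),[float(np.hypot(*v).round(4)) for v in e],[float((np.degrees(np.arctan2(v[1],v[0]))%180).round(1)) for v in e]);return P.mean(0)
p=quad("prop",[(515,183),(728,113),(750,183),(540,252)],(425,220),5.333,(400,0),.07)
c=quad("cover",[(70,425),(305,368),(333,475),(98,538)],(295,185),6.154,(0,320),.158)
t=quad("tile",[(70,112),(160,93),(164,108),(75,131)],(150,215),4,(0,0),.152)
w=quad("wide",[(122,276),(258,247),(262,262),(126,292)],(150,215),4,(0,0),.117)
print("tile-wide",t-w,np.hypot(*(t-w)))
# scene checks
print("scene lid centre",proj("scene",[.591,-.0097,.15]),"prop",proj("scene",[*p,.07]),"tile top",proj("scene",[*t,.152]))
s=cv2.imread("pics/scene0.png")
for i,(n,z,P) in enumerate((("p",.07,p),("t",.152,t),("c",.158,c))): 
    x,y=proj("scene",[*P,z]); cv2.circle(s,(int(round(x)),int(round(y))),1,(0,255,0),-1)
x,y=proj("scene",[.591,-.0097,.15]);cv2.circle(s,(int(x),int(y)),1,(255,0,0),-1)
o=np.zeros((600,800,3),np.uint8)
o[:400,:400]=cv2.resize(s[310:390,140:220],(400,400));o[:400,400:]=cv2.resize(s[155:235,350:430],(400,400));o[400:,:400]=cv2.resize(s[220:260,310:390],(400,200))
cv2.imwrite("pics/chk.png",o)
```

```text
prop [ 0.5013 -0.3016] [0.0284, 0.0902, 0.0287, 0.0888] [18.2, 106.8, 15.3, 106.6]
cover [ 0.5914 -0.0081] [0.0361, 0.0745, 0.0344, 0.0746] [13.2, 103.0, 13.4, 104.3]
tile [0.5266 0.2765] [0.0095, 0.0448, 0.0075, 0.0447] [16.0, 101.0, 15.9, 103.6]
wide [0.451 0.249] [0.0082, 0.0695, 0.0076, 0.0696] [14.9, 101.4, 15.4, 101.8]
tile-wide [0.07565184 0.02747047] 0.08048494863494006
scene lid centre [339.11919708 245.73826368] prop [179.76638836 335.7693798 ] tile top [410.75476813 170.36212558]
```

View pics/chk.png

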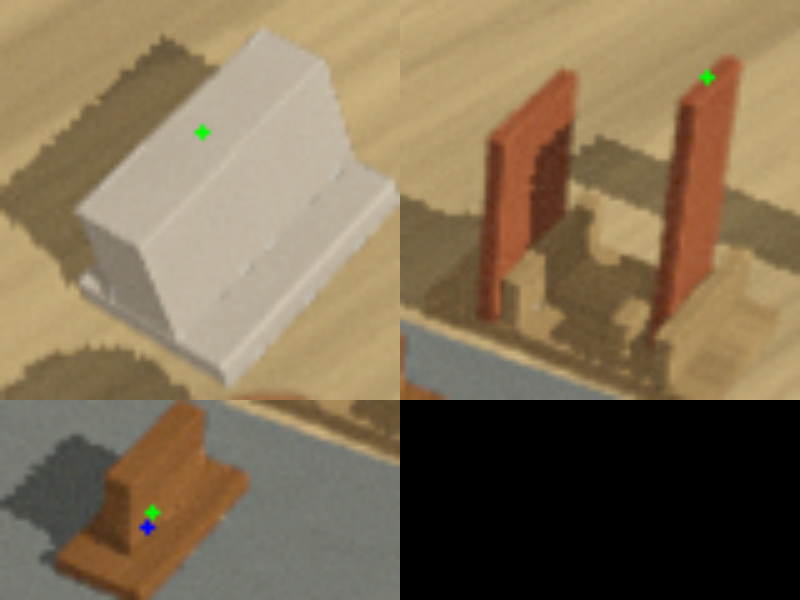

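The measurements agree across both views: sizes and heights fit, and the 80 mm groove spacing matches. I'll plan the move to above the cover.

```bash
cat > go.py <<'E'
import sys
from h import *
x,y,z,yaw=map(float,sys.argv[1:5]);a=np.radians(yaw)
s=monitor.state();R0=R.from_rotvec(s["ee_rot"]);c,n=np.cos(a),np.sin(a)
Rt=R.from_matrix(np.array([[-n,c,0],[c,n,0],[0,0,-1]]))
p=np.array(s["tool_pos"]);print("t",s["t"],"p",p.round(4),"F",np.round(s["ft_force"],1),"w",round(s["width"],3),"gf",s["gripper_force"])
print("offset",(R0.inv().apply(np.array([x,y,z])-p)*1e3).round(1),"rot",(R0.inv()*Rt).as_rotvec().round(4))
E
python3 go.py .591 -.0085 .24 14
```

```text
t 0.1 p [ 0.2558 -0.5699  0.2308] F [ 0.3  1.  -0.6] w 1.0 gf 0.0
offset [ 535.7 -375.    -8.8] rot [-8.0000e-04 -8.0000e-04 -1.3933e+00]
```

arm_command(deltas=[{"offset": [535.7, -375, -9], "rotation": [-0.0008, -0.0008, -1.393], "grip": 50}, {"offset": [535.7, -375, -9], "rotation": [-0.0008, -0.0008, -1.393], "grip": 50}, {"offset": [535.7, -375, -9], "rotation": [-0.0008, -0.0008, -1.393], "grip": 50}, {"offset": [535.7, -375, -9], "rotation": [-0.0008, -0.0008, -1.393], "grip": 50}, {"offset": [535.7, -375, -9], "rotation": [-0.0008, -0.0008, -1.393], "grip": 50}, {"offset": [535.7, -375, -9], "rotation": [-0.0008, -0.0008, -1.393], "grip": 50}, {"offset": [535.7, -375, -9], "rotation": [-0.0008, -0.0008, -1.393], "grip": 50}, {"offset": [535.7, -375, -9], "rotation": [-0.0008, -0.0008, -1.393], "grip": 50}])

```text
t: 0.77
tool_pos: [0.4272, -0.2821, 0.2358]
ee_rot: [2.374, 2.057, -0.001]
ft_force: [1.0, -0.7, -0.6]
width: 0.585
gripper_force: 0.0
```

```bash
python3 go.py .591 -.0085 .24 14
```

```text
t 0.7667 p [ 0.4272 -0.2821  0.2358] F [ 1.  -0.7 -0.6] w 0.585 gf 0.0
offset [294.2 123.1  -4.4] rot [-1.000e-04  6.000e-04 -3.874e-01]
```

arm_command(deltas=[{"offset": [294, 123, -4.4], "rotation": [0, 0.0006, -0.387], "grip": 50}, {"offset": [294, 123, -4.4], "rotation": [0, 0.0006, -0.387], "grip": 50}, {"offset": [294, 123, -4.4], "rotation": [0, 0.0006, -0.387], "grip": 50}, {"offset": [294, 123, -4.4], "rotation": [0, 0.0006, -0.387], "grip": 50}, {"offset": [294, 123, -4.4], "rotation": [0, 0.0006, -0.387], "grip": 50}, {"offset": [294, 123, -4.4], "rotation": [0, 0.0006, -0.387], "grip": 50}, {"offset": [294, 123, -4.4], "rotation": [0, 0.0006, -0.387], "grip": 50}, {"offset": [294, 123, -4.4], "rotation": [0, 0.0006, -0.387], "grip": 50}])

```text
t: 1.43
tool_pos: [0.5932, -0.0081, 0.2399]
ee_rot: [-1.94, -2.471, -0.001]
ft_force: [0.3, 0.6, 0.5]
width: 0.584
gripper_force: 0.0
```

arm_command(deltas=[{"offset": [0, 0, 0], "rotation": [0, 0, 0], "grip": 50}, {"offset": [0, 0, 0], "rotation": [0, 0, 0], "grip": 50}, {"offset": [0, 0, 0], "rotation": [0, 0, 0], "grip": 50}])

```text
t: 1.68
tool_pos: [0.5916, -0.0118, 0.2397]
ee_rot: [-1.941, -2.469, 0.001]
ft_force: [-0.3, 0.4, 0.8]
width: 0.588
gripper_force: 0.0
```

```bash
python3 go.py .591 -.0085 .162 14; python3 -c "
from h import *
im=snap('scene','s1');cv2.imwrite('pics/s1c.png',cv2.resize(im[120:320,230:450],(660,600)))"
```

```text
t 1.6833 p [ 0.5916 -0.0118  0.2397] F [-0.3  0.4  0.8] w 0.588 gf 0.0
offset [ 3.3  0.3 77.7] rot [-0.0009  0.0001 -0.006 ]
```

View pics/s1c.png

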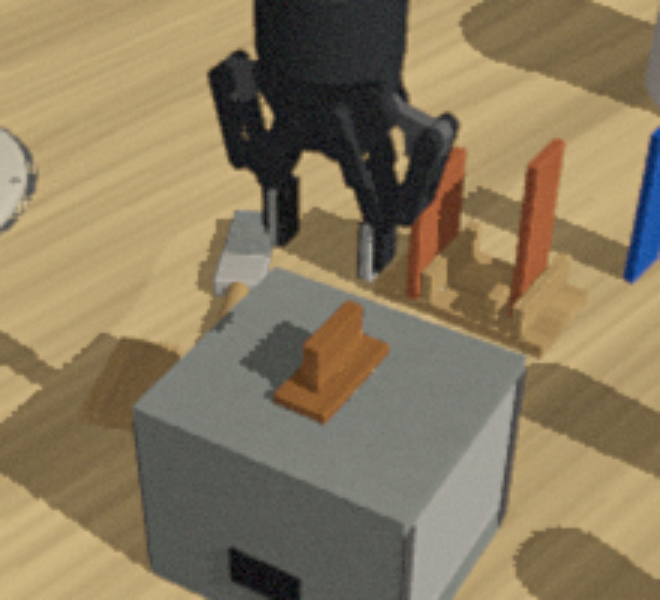

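The open fingers straddle the ridge line (ridge at about (333,345), fingertips at (285,235) and (370,270)), and the gripper is aligned. Now I'll go down and grip.

arm_command(deltas=[{"offset": [3, 0, 30], "rotation": [0, 0, -0.006], "grip": 50}, {"offset": [3, 0, 55], "rotation": [0, 0, -0.006], "grip": 50}, {"offset": [3, 0, 70], "rotation": [0, 0, -0.006], "grip": 50}, {"offset": [3, 0, 78], "rotation": [0, 0, -0.006], "grip": 50}, {"offset": [3, 0, 78], "rotation": [0, 0, -0.006], "grip": 50}, {"offset": [3, 0, 78], "rotation": [0, 0, -0.006], "grip": 30}, {"offset": [3, 0, 78], "rotation": [0, 0, -0.006], "grip": 15}, {"offset": [3, 0, 78], "rotation": [0, 0, -0.006], "grip": 5}])

```text
t: 2.4
tool_pos: [0.5919, -0.0089, 0.1633]
ee_rot: [1.934, 2.474, 0.001]
ft_force: [0.1, -0.1, -0.1]
width: 0.162
gripper_force: 0.0
```

arm_command(deltas=[{"offset": [0, 0, 0], "rotation": [0, 0, 0], "grip": 2}, {"offset": [0, 0, 0], "rotation": [0, 0, 0], "grip": 2}, {"offset": [0, 0, 0], "rotation": [0, 0, 0], "grip": 2}, {"offset": [0, 0, 0], "rotation": [0, 0, 0], "grip": 2}, {"offset": [0, 0, 0], "rotation": [0, 0, 0], "grip": 2}, {"offset": [0, 0, 0], "rotation": [0, 0, 0], "grip": 2}])

```text
t: 2.9
tool_pos: [0.5921, -0.0089, 0.1634]
ee_rot: [1.933, 2.474, 0.001]
ft_force: [0.1, -1.9, 7.3]
width: 0.125
gripper_force: 59.5
```

```bash
python3 go.py .591 -.0085 .24 14
```

```text
t 2.9 p [ 0.5921 -0.0089  0.1634] F [ 0.1 -1.9  7.3] w 0.125 gf 59.474642872810364
offset [  0.5  -0.8 -76.6] rot [ 0.0021  0.0012 -0.0003]
```

arm_command(deltas=[{"offset": [0, 0, -15], "rotation": [0, 0, 0], "grip": 2}, {"offset": [0, 0, -40], "rotation": [0, 0, 0], "grip": 2}, {"offset": [0, 0, -70], "rotation": [0, 0, 0], "grip": 2}, {"offset": [0, 0, -70], "rotation": [0, 0, 0], "grip": 2}, {"offset": [0, 0, -70], "rotation": [0, 0, 0], "grip": 2}])

```text
t: 3.32
tool_pos: [0.5923, -0.0087, 0.2341]
ee_rot: [1.932, 2.473, 0.003]
ft_force: [-0.2, 0.4, -1.7]
width: 0.128
gripper_force: 58.7
```

```bash
python3 go.py .5013 -.302 .18 16.5
python3 - <<'E'
from h import *
im=snap("top","t2");s=snap("scene","s2")
o=np.zeros((600,800,3),np.uint8)
o[:,:400]=cv2.resize(im[150:270,290:370],(400,600));o[:400,400:]=cv2.resize(s[180:280,290:390],(400,400))
cv2.imwrite("pics/m2.png",o)
E
```

```text
t 3.3167 p [ 0.5923 -0.0087  0.2341] F [-0.2  0.4 -1.7] w 0.128 gf 58.66737484931946
offset [-262.5 -159.4   53.9] rot [ 0.0038  0.0017 -0.0439]
```

View pics/m2.png

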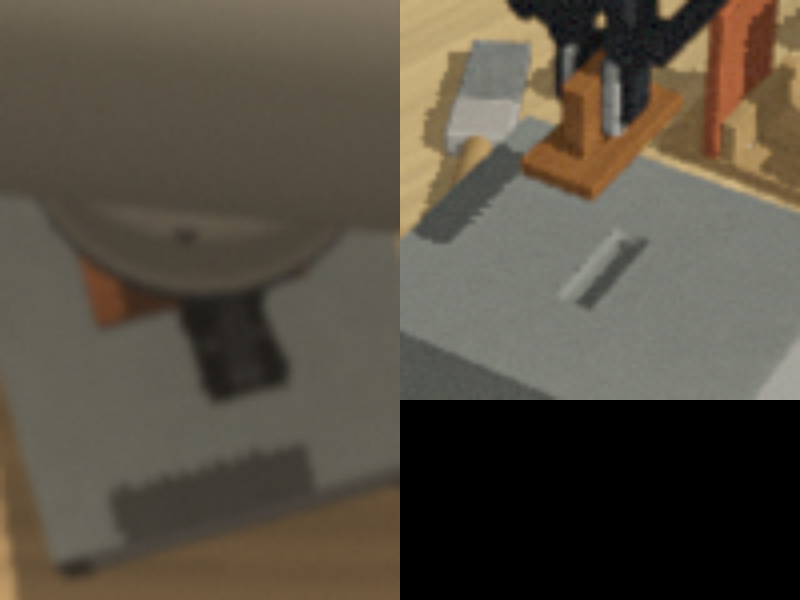

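The cover is held level over the lid, the finger near its middle. The bare slot shows at crop (603,268), which is scene (341,247). I'll carry the cover to the prop.

arm_command(deltas=[{"offset": [-262.5, -159.4, 20], "rotation": [0.0038, 0.0017, -0.044], "grip": 2}, {"offset": [-262.5, -159.4, 20], "rotation": [0.0038, 0.0017, -0.044], "grip": 2}, {"offset": [-262.5, -159.4, 20], "rotation": [0.0038, 0.0017, -0.044], "grip": 2}, {"offset": [-262.5, -159.4, 20], "rotation": [0.0038, 0.0017, -0.044], "grip": 2}, {"offset": [-262.5, -159.4, 20], "rotation": [0.0038, 0.0017, -0.044], "grip": 2}, {"offset": [-262.5, -159.4, 20], "rotation": [0.0038, 0.0017, -0.044], "grip": 2}, {"offset": [-262.5, -159.4, 20], "rotation": [0.0038, 0.0017, -0.044], "grip": 2}, {"offset": [-262.5, -159.4, 20], "rotation": [0.0038, 0.0017, -0.044], "grip": 2}])

```text
t: 4.08
tool_pos: [0.4978, -0.306, 0.2106]
ee_rot: [-1.88, -2.511, 0.005]
ft_force: [-0.4, -0.2, -1.6]
width: 0.131
gripper_force: 58.8
```

arm_command(deltas=[{"offset": [0, 0, 0], "rotation": [0, 0, 0], "grip": 2}, {"offset": [0, 0, 0], "rotation": [0, 0, 0], "grip": 2}, {"offset": [0, 0, 0], "rotation": [0, 0, 0], "grip": 2}, {"offset": [0, 0, 0], "rotation": [0, 0, 0], "grip": 2}])

```text
t: 4.42
tool_pos: [0.5002, -0.3007, 0.2117]
ee_rot: [-1.876, -2.515, 0.003]
ft_force: [0.2, -1.2, -0.0]
width: 0.13
gripper_force: 58.8
```

```bash
python3 go.py .5013 -.302 .103 16.5
python3 - <<'E'
from h import *
im=snap("top","t3")
g=cv2.cvtColor(im,cv2.COLOR_BGR2GRAY)[185:230,300:360]
m=(g<np.median(g)-15).astype(np.uint8)
c=max(cv2.findContours(m,cv2.RETR_EXTERNAL,cv2.CHAIN_APPROX_NONE)[0],key=cv2.contourArea)
(r,sz,a)=cv2.minAreaRect(c);print(r,sz,a,onz("top",(r[0]+300,r[1]+185),.15))
b=cv2.boxPoints((r,sz,a))+[300,185];P=np.array([onz("top",q,.15)[:2] for q in b])
for i in range(4): v=P[i]-P[i-1];print(np.hypot(*v).round(4),np.degrees(np.arctan2(v[1],v[0]))%180)
E
```

```text
t 4.4167 p [ 0.5002 -0.3007  0.2117] F [ 0.2 -1.2 -0. ] w 0.13 gf 58.79058301448822
offset [ -1.8   1.2 108.7] rot [-0.0041 -0.0024  0.0011]
(27.801889419555664, 19.55660057067871) (7.829551696777344, 27.884191513061523) 74.05460357666016 [ 0.59535785 -0.009076    0.15      ]
0.0151 15.073879269979507
0.0533 105.32646594979529
0.0151 14.685965535407547
0.0532 105.29716597354414
```

arm_command(deltas=[{"offset": [-1.8, 1.2, 35], "rotation": [-0.004, -0.002, 0], "grip": 2}, {"offset": [-1.8, 1.2, 70], "rotation": [-0.004, -0.002, 0], "grip": 2}, {"offset": [-1.8, 1.2, 95], "rotation": [-0.004, -0.002, 0], "grip": 2}, {"offset": [-1.8, 1.2, 115], "rotation": [-0.004, -0.002, 0], "grip": 2}, {"offset": [-1.8, 1.2, 122], "rotation": [-0.004, -0.002, 0], "grip": 2}, {"offset": [-1.8, 1.2, 124], "rotation": [-0.004, -0.002, 0], "grip": 2}, {"offset": [-1.8, 1.2, 124], "rotation": [-0.004, -0.002, 0], "grip": 2}, {"offset": [-1.8, 1.2, 124], "rotation": [-0.004, -0.002, 0], "grip": 2}])

```text
t: 5.13
tool_pos: [0.502, -0.3034, 0.0894]
ee_rot: [1.878, 2.516, -0.0]
ft_force: [1.0, -0.1, -1.4]
width: 0.129
gripper_force: 58.8
```

```bash
python3 go.py .5013 -.302 .0835 16.5
python3 - <<'E'
from h import *
im=snap("top","t4");s=snap("scene","s4")
o=np.zeros((600,800,3),np.uint8)
o[:400,:400]=cv2.resize(im[205:285,420:500],(400,400));o[:400,400:]=cv2.resize(s[300:400,140:240],(400,400))
cv2.imwrite("pics/m4.png",o)
E
```

```text
t 5.1333 p [ 0.502  -0.3034  0.0894] F [ 1.  -0.1 -1.4] w 0.129 gf 58.767850399017334
offset [ 1.6 -0.3  5.8] rot [0.0013 0.0018 0.0004]
```

View pics/m4.png

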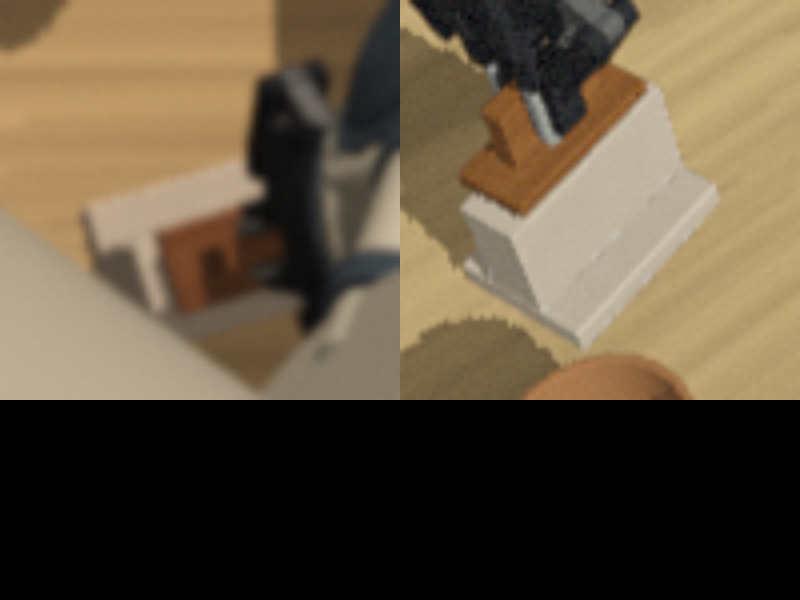

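The cover hangs just over the prop top, aligned with it, with end margins visible (top crop (150,275), scene crop (490,195)). Now I'll set it down.

arm_command(deltas=[{"offset": [1.6, -0.3, 2], "rotation": [0, 0, 0], "grip": 2}, {"offset": [1.6, -0.3, 4], "rotation": [0, 0, 0], "grip": 2}, {"offset": [1.6, -0.3, 5], "rotation": [0, 0, 0], "grip": 2}, {"offset": [1.6, -0.3, 5.5], "rotation": [0, 0, 0], "grip": 2}, {"offset": [1.6, -0.3, 5.5], "rotation": [0, 0, 0], "grip": 2}])

```text
t: 5.65
tool_pos: [0.5005, -0.3017, 0.0834]
ee_rot: [1.879, 2.517, -0.0]
ft_force: [-3.2, 3.0, 15.2]
width: 0.13
gripper_force: 61.0
```

Contact is at 15 N upward and at the expected height. I'll release slowly and lift off.

arm_command(deltas=[{"offset": [0, 0, -0.5], "rotation": [0, 0, 0], "grip": 11}, {"offset": [0, 0, -0.5], "rotation": [0, 0, 0], "grip": 16}, {"offset": [0, 0, -0.5], "rotation": [0, 0, 0], "grip": 25}, {"offset": [0, 0, -0.5], "rotation": [0, 0, 0], "grip": 35}, {"offset": [0, 0, -0.5], "rotation": [0, 0, 0], "grip": 40}, {"offset": [0, 0, -15], "rotation": [0, 0, 0], "grip": 40}, {"offset": [0, 0, -50], "rotation": [0, 0, 0], "grip": 40}, {"offset": [0, 0, -90], "rotation": [0, 0, 0], "grip": 40}])

```text
t: 6.32
tool_pos: [0.4993, -0.3009, 0.1719]
ee_rot: [-1.877, -2.514, -0.0]
ft_force: [-0.3, -0.7, 0.2]
width: 0.466
gripper_force: 0.0
```

```bash
python3 go.py .5266 .2765 .26 13.5
```

```text
t 6.3167 p [ 0.4993 -0.3009  0.1719] F [-0.3 -0.7  0.2] w 0.466 gf 0.0
offset [546.2 189.9 -86.8] rot [-0.0025 -0.0032  0.0523]
```

arm_command(deltas=[{"offset": [0, 0, -41], "rotation": [0, 0, 0.0], "grip": 40}, {"offset": [20, 7, -78], "rotation": [0, 0, 0.05], "grip": 40}, {"offset": [546, 190, -87], "rotation": [-0.0025, -0.003, 0.052], "grip": 40}, {"offset": [546, 190, -87], "rotation": [-0.0025, -0.003, 0.052], "grip": 40}, {"offset": [546, 190, -87], "rotation": [-0.0025, -0.003, 0.052], "grip": 40}, {"offset": [546, 190, -87], "rotation": [-0.0025, -0.003, 0.052], "grip": 40}, {"offset": [546, 190, -87], "rotation": [-0.0025, -0.003, 0.052], "grip": 40}, {"offset": [546, 190, -87], "rotation": [-0.0025, -0.003, 0.052], "grip": 40}])

```text
t: 6.98
tool_pos: [0.5127, -0.0295, 0.2542]
ee_rot: [1.942, 2.464, 0.001]
ft_force: [1.3, 0.0, 0.2]
width: 0.463
gripper_force: 0.0
```

```bash
python3 go.py .5266 .2765 .26 13.5
```

```text
t 6.9833 p [ 0.5127 -0.0295  0.2542] F [1.3 0.  0.2] w 0.463 gf 0.0
offset [294.2  84.9  -6.5] rot [0.0031 0.0034 0.    ]
```

arm_command(deltas=[{"offset": [294, 85, -6], "rotation": [0.003, 0.003, 0], "grip": 40}, {"offset": [294, 85, -6], "rotation": [0.003, 0.003, 0], "grip": 40}, {"offset": [294, 85, -6], "rotation": [0.003, 0.003, 0], "grip": 40}, {"offset": [294, 85, -6], "rotation": [0.003, 0.003, 0], "grip": 40}, {"offset": [294, 85, -6], "rotation": [0.003, 0.003, 0], "grip": 40}, {"offset": [294, 85, -6], "rotation": [0.003, 0.003, 0], "grip": 40}, {"offset": [294, 85, -6], "rotation": [0.003, 0.003, 0], "grip": 40}, {"offset": [294, 85, -6], "rotation": [0.003, 0.003, 0], "grip": 40}])

```text
t: 7.65
tool_pos: [0.5266, 0.2793, 0.2593]
ee_rot: [-1.941, -2.47, -0.002]
ft_force: [-0.4, -0.2, -0.1]
width: 0.465
gripper_force: 0.0
```

arm_command(deltas=[{"offset": [0, 0, 0], "rotation": [0, 0, 0], "grip": 40}, {"offset": [0, 0, 0], "rotation": [0, 0, 0], "grip": 40}, {"offset": [0, 0, 0], "rotation": [0, 0, 0], "grip": 40}, {"offset": [0, 0, 0], "rotation": [0, 0, 0], "grip": 40}])

```text
t: 7.98
tool_pos: [0.5271, 0.2733, 0.2594]
ee_rot: [1.946, 2.466, -0.001]
ft_force: [0.2, 0.6, -0.0]
width: 0.468
gripper_force: 0.0
```

```bash
python3 go.py .5266 .2765 .125 13
python3 - <<'E'
from h import *
im=snap("top","t5");s=snap("scene","s5")
o=np.zeros((600,800,3),np.uint8)
o[:300,:400]=cv2.resize(im[185:230,298:358],(400,300),interpolation=2);o[300:,:400]=cv2.resize(im[215:275,425:505],(400,300),interpolation=2);o[:,400:]=cv2.resize(s[100:250,345:445],(400,600),interpolation=2)
cv2.imwrite("pics/m5.png",o)
E
```

```text
t 7.9833 p [0.5271 0.2733 0.2594] F [ 0.2  0.6 -0. ] w 0.468 gf 0.0
offset [  3.3   0.4 134.4] rot [-0.0004  0.0005  0.0079]
```

View pics/m5.png

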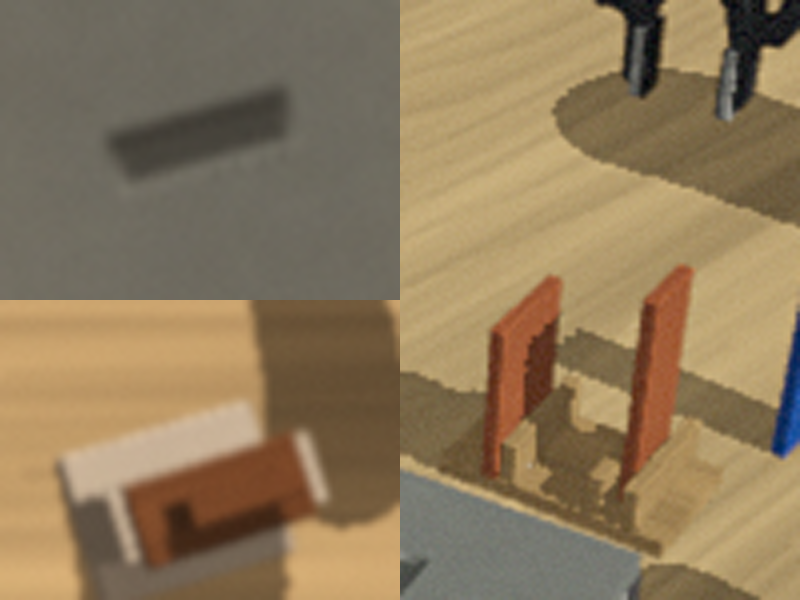

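The cover lies level on the prop, with margins at both ends (crop (130,525) and (310,465)). The slot shows at crop (200,135), with a bright near bevel. The fingers are aligned above the far narrow tile. I'll go down and grip it.

arm_command(deltas=[{"offset": [3.3, 0.4, 35], "rotation": [0, 0, 0.008], "grip": 40}, {"offset": [3.3, 0.4, 70], "rotation": [0, 0, 0.008], "grip": 40}, {"offset": [3.3, 0.4, 100], "rotation": [0, 0, 0.008], "grip": 40}, {"offset": [3.3, 0.4, 125], "rotation": [0, 0, 0.008], "grip": 40}, {"offset": [3.3, 0.4, 138], "rotation": [0, 0, 0.008], "grip": 40}, {"offset": [3.3, 0.4, 141], "rotation": [0, 0, 0.008], "grip": 40}, {"offset": [3.3, 0.4, 141], "rotation": [0, 0, 0.008], "grip": 40}, {"offset": [3.3, 0.4, 141], "rotation": [0, 0, 0.008], "grip": 25}])

```text
t: 8.75
tool_pos: [0.5272, 0.2775, 0.1193]
ee_rot: [1.955, 2.459, 0.001]
ft_force: [-0.1, 0.7, -0.3]
width: 0.343
gripper_force: 0.0
```

arm_command(deltas=[{"offset": [0, 0, 0], "rotation": [0, 0, 0], "grip": 15}, {"offset": [0, 0, 0], "rotation": [0, 0, 0], "grip": 8}, {"offset": [0, 0, 0], "rotation": [0, 0, 0], "grip": 2}, {"offset": [0, 0, 0], "rotation": [0, 0, 0], "grip": 2}, {"offset": [0, 0, 0], "rotation": [0, 0, 0], "grip": 2}, {"offset": [0, 0, 0], "rotation": [0, 0, 0], "grip": 2}, {"offset": [0, 0, 0], "rotation": [0, 0, 0], "grip": 2}])

```text
t: 9.33
tool_pos: [0.5276, 0.278, 0.1198]
ee_rot: [1.953, 2.459, 0.003]
ft_force: [0.1, -0.3, 6.7]
width: 0.109
gripper_force: 59.3
```

```bash
python3 go.py .5266 .2765 .31 13
python3 - <<'E'
from h import *
from scipy.optimize import least_squares
# slot dark blob in both saved views (arm away): pixel centroid ray crossing
for cam,n,roi in(("top","t5",(300,185,360,230)),("scene","s5",(318,228,366,266))):
    x0,y0,x1,y1=roi;g=cv2.GaussianBlur(cv2.cvtColor(cv2.imread(f"pics/{n}.png"),cv2.COLOR_BGR2GRAY)[y0:y1,x0:x1],(3,3),0).astype(int)
    d=np.abs(g-np.median(g))>7
    c=max(cv2.findContours(cv2.morphologyEx(d.astype(np.uint8),cv2.MORPH_CLOSE,np.ones((3,3))),0,1)[0],key=cv2.contourArea)
    r=cv2.minAreaRect(c);b=cv2.boxPoints(r)+[x0,y0];P=np.array([onz(cam,q,.15)[:2] for q in b])
    print(cam,(np.array(r[0])+[x0,y0]).round(1),P.mean(0).round(4),[np.hypot(*(P[i]-P[i-1])).round(4) for i in range(4)],P.round(4).tolist())
E
```

```text
t 9.3333 p [0.5276 0.278  0.1198] F [ 0.1 -0.3  6.7] w 0.109 gf 59.327951073646545
offset [  -1.2   -0.8 -190.2] rot [0.0027 0.0001 0.0012]
top [327.6 204.5] [ 0.5954 -0.0087] [np.float64(0.018), np.float64(0.0562), np.float64(0.018), np.float64(0.0561)] [[0.5967, 0.0207], [0.6115, -0.0335], [0.5941, -0.0381], [0.5793, 0.016]]
scene [340.5 246.5] [ 0.594  -0.0087] [np.float64(0.0212), np.float64(0.06), np.float64(0.0225), np.float64(0.0586)] [[0.5912, -0.0362], [0.5752, 0.0216], [0.5975, 0.0182], [0.6123, -0.0385]]
```

Both views give the mouth of the slot at about (0.5945, -0.0088), yaw about 15°, with a blob of 18–22 x 56–60 mm against the expected 18 x 54 mm. I'll lift the tile straight up.

arm_command(deltas=[{"offset": [0, 0, -10], "rotation": [0, 0, 0], "grip": 2}, {"offset": [0, 0, -35], "rotation": [0, 0, 0], "grip": 2}, {"offset": [0, 0, -70], "rotation": [0, 0, 0], "grip": 2}, {"offset": [0, 0, -105], "rotation": [0, 0, 0], "grip": 2}, {"offset": [0, 0, -140], "rotation": [0, 0, 0], "grip": 2}, {"offset": [0, 0, -175], "rotation": [0, 0, 0], "grip": 2}, {"offset": [0, 0, -190], "rotation": [0, 0, 0], "grip": 2}, {"offset": [0, 0, -190], "rotation": [0, 0, 0], "grip": 2}])

```text
t: 10.0
tool_pos: [0.5279, 0.2783, 0.3137]
ee_rot: [1.952, 2.457, 0.01]
ft_force: [-0.3, 0.0, -0.6]
width: 0.108
gripper_force: 59.4
```

```bash
python3 go.py .594 -.009 .31 14.7
```

```text
t 10.0 p [0.5279 0.2783 0.3137] F [-0.3  0.  -0.6] w 0.108 gf 59.408358335494995
offset [-294.8   -0.6    3.4] rot [ 0.0074 -0.0008 -0.0285]
```

arm_command(deltas=[{"offset": [-295, -0.6, 3.4], "rotation": [0.0074, 0, -0.0285], "grip": 2}, {"offset": [-295, -0.6, 3.4], "rotation": [0.0074, 0, -0.0285], "grip": 2}, {"offset": [-295, -0.6, 3.4], "rotation": [0.0074, 0, -0.0285], "grip": 2}, {"offset": [-295, -0.6, 3.4], "rotation": [0.0074, 0, -0.0285], "grip": 2}, {"offset": [-295, -0.6, 3.4], "rotation": [0.0074, 0, -0.0285], "grip": 2}, {"offset": [-295, -0.6, 3.4], "rotation": [0.0074, 0, -0.0285], "grip": 2}, {"offset": [-295, -0.6, 3.4], "rotation": [0.0074, 0, -0.0285], "grip": 2}, {"offset": [-295, -0.6, 3.4], "rotation": [0.0074, 0, -0.0285], "grip": 2}])

```text
t: 10.67
tool_pos: [0.5933, -0.0159, 0.3043]
ee_rot: [-1.922, -2.48, 0.013]
ft_force: [-1.2, -0.3, -1.1]
width: 0.103
gripper_force: 59.3
```

arm_command(deltas=[{"offset": [0, 0, 0], "rotation": [0, 0, 0], "grip": 2}, {"offset": [0, 0, 0], "rotation": [0, 0, 0], "grip": 2}, {"offset": [0, 0, 0], "rotation": [0, 0, 0], "grip": 2}, {"offset": [0, 0, 0], "rotation": [0, 0, 0], "grip": 2}, {"offset": [0, 0, 0], "rotation": [0, 0, 0], "grip": 2}])

```text
t: 11.08
tool_pos: [0.5925, -0.0086, 0.3051]
ee_rot: [-1.914, -2.485, 0.01]
ft_force: [-0.2, -0.8, -1.5]
width: 0.11
gripper_force: 59.3
```

```bash
python3 go.py .594 -.009 .27 14.7
python3 - <<'E'
from h import *
s=snap("scene","s6")
cv2.imwrite("pics/m6.png",cv2.resize(s[130:280,280:410],(520,600),interpolation=2))
E
```

```text
t 11.0833 p [ 0.5925 -0.0086  0.3051] F [-0.2 -0.8 -1.5] w 0.11 gf 59.28022384643555
offset [-0.7  1.6 35.1] rot [-0.0076  0.0001  0.0015]
```

View pics/m6.png

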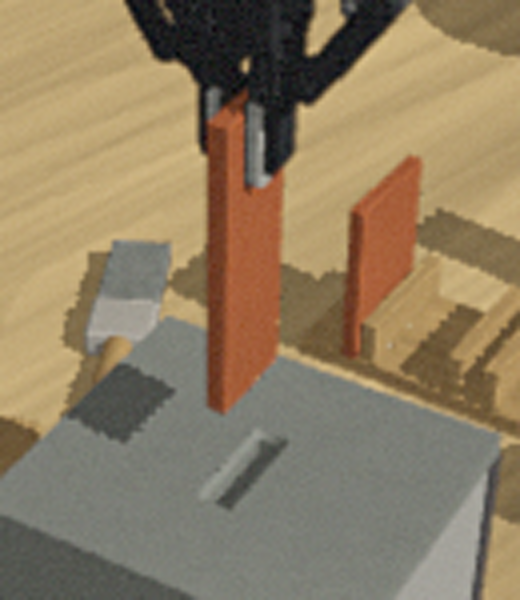

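The tile hangs upright over the lid, its bottom corners at crop (208,405), (225,413) and (280,355). The slot is below at (243,470). I'll lower the tile to just above the lid for a close comparison.

arm_command(deltas=[{"offset": [-0.7, 1.6, 20], "rotation": [-0.0076, 0, 0.0015], "grip": 2}, {"offset": [-0.7, 1.6, 32], "rotation": [-0.0076, 0, 0.0015], "grip": 2}, {"offset": [-0.7, 1.6, 38], "rotation": [-0.0076, 0, 0.0015], "grip": 2}, {"offset": [-0.7, 1.6, 38], "rotation": [-0.0076, 0, 0.0015], "grip": 2}, {"offset": [-0.7, 1.6, 38], "rotation": [-0.0076, 0, 0.0015], "grip": 2}, {"offset": [-0.7, 1.6, 38], "rotation": [-0.0076, 0, 0.0015], "grip": 2}])

```text
t: 11.63
tool_pos: [0.5946, -0.01, 0.2679]
ee_rot: [1.92, 2.485, 0.001]
ft_force: [-0.1, 0.5, -0.6]
width: 0.108
gripper_force: 59.2
```

```bash
python3 go.py .594 -.009 .2653 14.7
python3 - <<'E'
from h import *
s=snap("scene","s7")
zb=monitor.state()["tool_pos"][2]-.1075
h=cv2.cvtColor(s,cv2.COLOR_BGR2HSV);m=cv2.inRange(h,(4,150,60),(14,255,255));z=np.zeros_like(m);z[150:270,325:356]=m[150:270,325:356]
c=max(cv2.findContours(z,0,1)[0],key=cv2.contourArea);p=cv2.approxPolyDP(c,2,True)[:,0];print(p.tolist(),zb)
for q in p:
    if q[1]>215: print(q,onz("scene",q,zb).round(4))
t=np.array(monitor.state()["tool_pos"]);a=np.radians(14.7);ux=np.array([np.cos(a),np.sin(a),0]);uy=np.array([-np.sin(a),np.cos(a),0])
for sx,sy in((-1,-1),(1,-1),(1,1)):
    P=t+ux*sx*.005+uy*sy*.023;P[2]=zb;print("pred tile",proj("scene",P).round(1))
    P=np.array([.594,-.009,.15])+ux*sx*.009+uy*sy*.027;print(" slot mouth",proj("scene",P).round(1))
cv2.imwrite("pics/m7.png",cv2.resize(s[205:270,310:375],(600,600),interpolation=2))
E
```

```text
t 11.6333 p [ 0.5946 -0.01    0.2679] F [-0.1  0.5 -0.6] w 0.108 gf 59.245092272758484
offset [ 1.1 -0.3  2.6] rot [ 0.0011  0.0006 -0.0013]
[[341, 174], [332, 182], [332, 240], [335, 249], [348, 236], [350, 195], [345, 198], [340, 196]] 0.16042355316134949
[332 240] [ 0.5794 -0.0162  0.1604]
[335 249] [ 0.6003 -0.0293  0.1604]
[348 236] [0.5917 0.0121 0.1604]
pred tile [331.4 248.9]
 slot mouth [328.5 253.3]
pred tile [336.3 250.9]
 slot mouth [337.3 256.9]
pred tile [349.3 236.1]
 slot mouth [352.3 239.6]
```

View pics/m7.png

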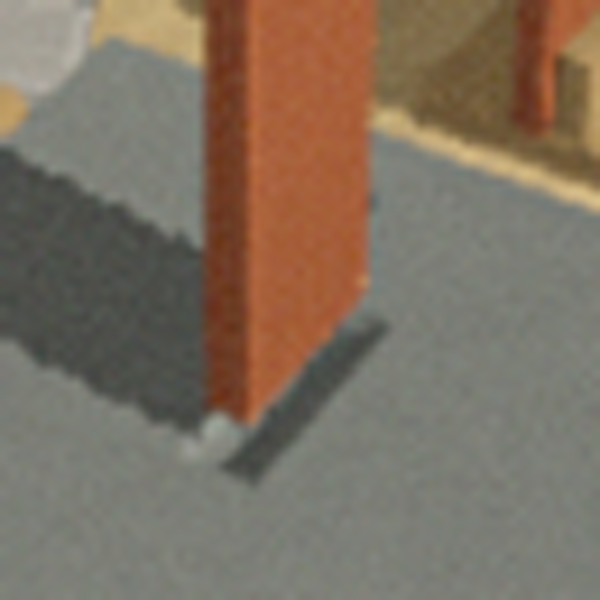

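The tile's bottom corners, crop (205,405), (248,425) and (370,283), match the prediction to within half a pixel. The slot corners, (255,487) and (387,325), also match (0.594, -0.009). I'll insert slowly.

arm_command(deltas=[{"offset": [1.1, -0.3, 3], "rotation": [0.001, 0, -0.001], "grip": 2}, {"offset": [1.1, -0.3, 6], "rotation": [0.001, 0, -0.001], "grip": 2}, {"offset": [1.1, -0.3, 8], "rotation": [0.001, 0, -0.001], "grip": 2}, {"offset": [1.1, -0.3, 10], "rotation": [0.001, 0, -0.001], "grip": 2}, {"offset": [1.1, -0.3, 12], "rotation": [0.001, 0, -0.001], "grip": 2}, {"offset": [1.1, -0.3, 13], "rotation": [0.001, 0, -0.001], "grip": 2}])

```text
t: 12.18
tool_pos: [0.5935, -0.0091, 0.2537]
ee_rot: [-1.919, -2.486, 0.002]
ft_force: [0.1, -0.3, -1.5]
width: 0.106
gripper_force: 59.3
```

```bash
python3 go.py .594 -.009 .25 14.7; python3 -c "
from h import *
print(monitor.state()['ft_torque'])"
```

```text
t 12.1833 p [ 0.5935 -0.0091  0.2537] F [ 0.1 -0.3 -1.5] w 0.106 gf 59.270880818367004
offset [0.  0.5 3.7] rot [-0.0014  0.0001 -0.0006]
[ 0.00243253  0.00851254 -0.03970621]
```

No contact at 4 mm below the lid top, so I'll continue in small steps.

arm_command(deltas=[{"offset": [0, 0.3, 2], "rotation": [-0.001, 0, 0], "grip": 2}, {"offset": [0, 0.3, 4], "rotation": [-0.001, 0, 0], "grip": 2}, {"offset": [0, 0.3, 5], "rotation": [-0.001, 0, 0], "grip": 2}, {"offset": [0, 0.3, 6], "rotation": [-0.001, 0, 0], "grip": 2}, {"offset": [0, 0.3, 6], "rotation": [-0.001, 0, 0], "grip": 2}])

```text
t: 12.6
tool_pos: [0.5938, -0.0091, 0.2478]
ee_rot: [-1.92, -2.487, 0.0]
ft_force: [0.4, -0.4, -1.0]
width: 0.105
gripper_force: 59.3
```

```bash
python3 go.py .594 -.009 .25 14.7; python3 -c "
from h import *
print(monitor.state()['ft_torque'])"
```

```text
t 12.6 p [ 0.5938 -0.0091  0.2478] F [ 0.4 -0.4 -1. ] w 0.105 gf 59.27123665809631
offset [ 0.   0.2 -2.2] rot [-0.0002  0.0001 -0.0006]
[-0.01225889  0.00685748 -0.02802472]
```

It's through the bevel with no contact. I'll go down to the final depth.

arm_command(deltas=[{"offset": [0, 0.1, 6], "rotation": [0, 0, 0], "grip": 2}, {"offset": [0, 0.1, 13], "rotation": [0, 0, 0], "grip": 2}, {"offset": [0, 0.1, 21], "rotation": [0, 0, 0], "grip": 2}, {"offset": [0, 0.1, 29], "rotation": [0, 0, 0], "grip": 2}, {"offset": [0, 0.1, 37], "rotation": [0, 0, 0], "grip": 2}, {"offset": [0, 0.1, 44], "rotation": [0, 0, 0], "grip": 2}, {"offset": [0, 0.1, 50], "rotation": [0, 0, 0], "grip": 2}, {"offset": [0, 0.1, 50], "rotation": [0, 0, 0], "grip": 2}])

```text
t: 13.27
tool_pos: [0.5934, -0.009, 0.1965]
ee_rot: [-1.919, -2.486, 0.002]
ft_force: [-1.1, -1.4, -1.8]
width: 0.108
gripper_force: 59.2
```

arm_command(deltas=[{"offset": [0, 0, 0], "rotation": [0, 0, 0], "grip": 2}, {"offset": [0, 0, 0], "rotation": [0, 0, 0], "grip": 2}, {"offset": [0, 0, 0], "rotation": [0, 0, 0], "grip": 2}, {"offset": [0, 0, 0], "rotation": [0, 0, 0], "grip": 2}])

```text
t: 13.6
tool_pos: [0.5942, -0.0091, 0.1985]
ee_rot: [1.919, 2.486, 0.0]
ft_force: [-0.8, -0.1, -0.7]
width: 0.108
gripper_force: 59.2
```

```bash
python3 go.py .594 -.009 .1977 14.7
python3 - <<'E'
from h import *
s=snap("scene","s8");cv2.imwrite("pics/m8.png",cv2.resize(s[130:420,140:440],(620,600),interpolation=2))
E
```

```text
t 13.6 p [ 0.5942 -0.0091  0.1985] F [-0.8 -0.1 -0.7] w 0.108 gf 59.22784209251404
offset [ 0.1 -0.2  0.8] rot [ 0.0007  0.0005 -0.0006]
```

View pics/m8.png

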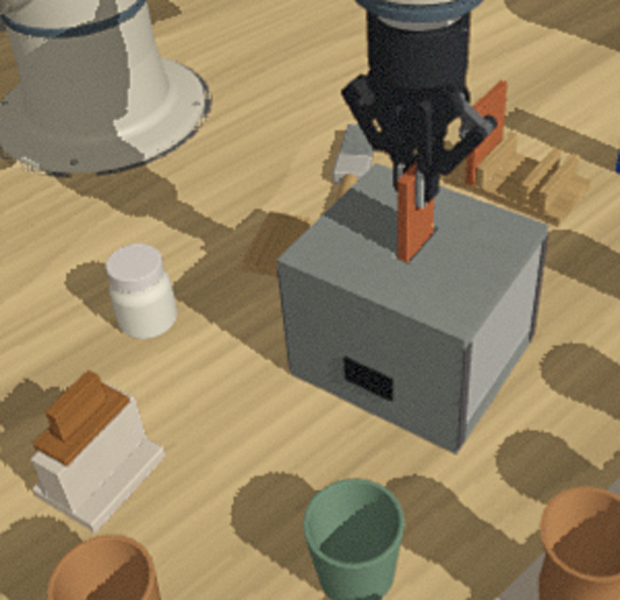

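The tile stands upright in the slot at (413,240), still gripped, with its lower end about 59–60 mm below the lid top. The cover lies level on the prop at (85,415), and the rest is undisturbed. I'll hand the job in.

```bash
python3 -c "
from station import robot
print(robot.sign_off())"
```

```text
the job is handed in; nothing more can be done
None
```

The job is handed in: the cover lies level on the middle of the kiln prop and never touched the bench, and the narrow tile is held upright in the slot with its lower end about 60 mm below the lid top (judging result not shown).

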